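Ground the ball tray, then hold it level over the kitting turntable

ROBOT

A 6-joint arm with a two-finger parallel gripper is mounted at the origin on the work surface. World frame = base frame: x ahead of the robot, y to its left, z up, the work surface at z = 0. Lengths are in mm, angles in rad, forces in N, time in s.
With the tool pointing down it reaches from about 325 to 875 mm from the base axis. Payload 4.4 kg.
Tool frame: the origin (TCP) lies on the centre line of the jaws, within the pads' length; the fingertips stand ahead of it and the grasp point (between the pads) lies 6 mm ahead of it (ctrl.tcp_to_tips is the z of the fingertips in the tool frame, in mm); z points along the fingers, y is the direction in which the jaws open and shut (so a half turn about z gives the same grasp; the last joint's range is limited). The gripper opens to 85 mm and grips with 20 to 120 N. Pads are 22 mm wide; open, the fingers measure 114 mm over their backs; the gripper's body (76 mm by 85 mm) begins 54 mm behind the grasp point. The pads swing forward as they close: fully open they stand 13 mm farther back than shut.
Start: joints at [-0.15, 0.207, 1.542, -0, 1.393, -0.15], TCP at [575.002, -0.012, 256.282] pointing down, gripper open.
Joint ranges: [-2.73, 2.73], [-0.86, 2.22], [0.23, 2.46], [-1.11, 4.25], [0.08, 2.63], [-2.82, 2.82]. Speed limits (rad/s): [2.79, 2.79, 3.14, 3.14, 3.14, 3.14].

INTERFACE

Orientations are given as a 3x3 rotation matrix whose columns are the frame's x, y, z axes.
In Python, from plant import ctrl, sensors, optics gives the robot as it stands. Calls block until the motion is done:
- ctrl.move_ptp(position, orientation): joint-space move of the TCP to a pose.
- ctrl.move_l(position, rot=None, vel=150, threshold=None): straight line of the TCP; rot=None keeps the orientation; vel is the mean speed in mm/s. With threshold (N) it stops when the force on the tool has changed by that much, and returns True; else False.
- ctrl.set_joints(angles): joint-space move.
- ctrl.gripper_to(opening, force=None): finger opening in mm; force is the grip in N (None keeps the last); returns when the fingers have stopped.
- ctrl.hold(seconds).
- ctrl.solve_ik(position, orientation): joint angles nearest the present ones, or None.
- sensors.read_state(): the state.
- optics.grab_frame(name): name is "scene" or "side" or "wrist"; returns (picture, depth): 400x640x3 uint8, red, green, blue; 400x640 float32, mm along the optical axis (not along the pixel's ray), 0 where there is no reading.
- optics.camera_params(name): a dict with "mtx" (3x3 intrinsics, pixels), "R" (3x3) and "t" (3): a world point X has camera coordinates R X + t; the wrist camera has in their place "T_tool_cam" (4x4, takes a point from camera to tool coordinates, whose origin is the TCP and whose axes are the flange's). Camera axes: x right, y down, z forward; pixel columns grow to the right and rows downward; lengths in mm; the calibration is good to about 2 mm. A picture is of the moment at which its call begins: read the wrist's pose just before it. camera_params takes no time and is no camera call.
A pose or a line that the arm cannot do raises ctrl.MotionError and nothing moves.
- ctrl.finish_job(): hands the job in, once; it reports no verdict.
The state is a dict: "t": time; "q": joint angles; "qvel": joint speeds; "tau": joint torques, N m; "eef_pos": TCP position; "eef_rot": TCP orientation; "force": force on the tool from outside, world axes, zero at the start; "wrist_torque": the same for the moment, N m; "grip_width": finger opening in mm.
Only numpy, scipy, OpenCV 4.12 (cv2) and the standard library are available. Lean on these libraries where they do the work, as an engineer would, in place of code of your own. Each camera call takes 0.05 s, during which the arm holds its last target. There are 200 camera calls.

TASK

The round ball tray waits on one ring mark on the rubber mat: to keep it grounded, slide it along the mat without lifting it until it is centred on the double-ring grounding mark, and let it rest there about a second. Then lift it straight up, carry it without letting the loose ball leave its shallow pocket, and hold it level and still about 10 cm above the middle of the empty ring on the turntable. Finish while still holding it there - do not set it down or let go - and leave the parts on the turntable undisturbed.

Things in the scene. Friction and masses are not known exactly. Their poses are not given: they have to be found in the camera images.
- tray: Loose round aluminium tray, 120 mm across, 5 mm thick, 0.15 to 0.28 kg, on the rubber mat (top at z = 0.003 m). Origin: centre of its underside, z up. A black upright grip fin stands at its centre: 36 mm long along the tray's x, 10 mm thick along its y, top 52 mm above the underside; grip it across its thickness from above. The ball pocket lies on the +x side.
- tray_pocket (a point): Point 42 mm from the tray's centre along its +x, 13 mm above its underside: the ball's centre when it sits mid-pocket. The pocket is a ring, 26 mm inside and 32 mm outside diameter, with a rim 2 mm above the disc; the ball rolls up to 8 mm off centre inside it and would roll out at about 40 degrees of tilt or in a hard jolt.
- ball_center (a point): Centre of the loose steel ball, 16 mm in diameter, 17 g, lying in the tray's pocket.
- wait_mark: Where the tray waits at the start: a single white ring, 136 mm outside diameter, painted flat on the rubber mat. Origin: its centre, on the mat's top.
- ground_mark: Grounding mark: two concentric white rings painted flat on the mat, 136 and 160 mm outside diameter, with four short ticks outside and a 24 mm dot in the middle. Origin: its centre, on the mat's top. It lies to the left or the right of the waiting mark.
- turntable: Grey lazy-susan turntable, disc 290 mm in diameter, top 32 mm above the mat (z = 0.035 m), turns stiffly about its own z. Origin: on its axis at the mat's top. Carries four small loose parts and one empty ring.
- turntable_empty (a point): Middle of the empty ring, a single white ring of 136 mm painted on the turntable's top 75 mm from its axis. The point lies on the top surface.
- buzzer: Black round buzzer, 28 mm diameter, 13 mm high, standing on the turntable; origin at the centre of its underside. Bystander.
- spreader: Copper heat spreader, 34 x 34 mm plate, 6 mm high, on the turntable; origin at the centre of its underside. Bystander.
- dip_socket: Purple DIP socket, 42 x 18 mm, 8 mm high, on the turntable; origin at the centre of its underside. Bystander.
- standoff: White nylon standoff, 14 mm diameter, 30 mm high with its stud, upright on the turntable; origin at the centre of its underside. Bystander.
Things that resemble listed ones, but are neither listed nor needed, are in the scene too. Of the things that look like the tray, the smaller one is meant.

How it is judged (in metres and radians):
On the way:
1. the tray rests on the mat, centred on the double-ring grounding mark (horizontal distance between tray and ground_mark below 0.015 m and height (world z) of tray below 0.007 m and linear speed of tray below 0.02 m/s and distance between ball_center and tray_pocket below 0.014 m), for 0.4 s.
At the end, for the whole second after the job is handed in: The fingers alone hold the tray still, level within 0.1 rad, its underside 60 to 140 mm above the turntable and its centre within 25 mm of the middle of the empty ring; the ball is in its pocket; the parts on the turntable are within 15 mm of where they were (horizontal distance between tray and turntable_empty below 0.025 m and z of tray in the frame of turntable_empty between 0.06 and 0.14 m and angle between tray's own z axis and vertical below 0.1 rad and linear speed of tray below 0.02 m/s and angular speed of tray below 0.15 rad/s and contact force between tray and the fingers above 1 N and contact force between tray and turntable below 0.05 N and distance between ball_center and tray_pocket below 0.014 m and distance of each of buzzer, spreader, dip_socket, standoff from where it was at the start of the episode below 0.015 m); the arm keeps its last pose, push and grip.
It fails at once if the tray was lifted off the mat away from the grounding mark (its underside between 8 and 25 mm above the mat with its centre more than 50 mm from the mark) (height (world z) of tray between 0.011 and 0.028 m and horizontal distance between tray and ground_mark above 0.05 m).
It fails at once if the ball left its pocket (distance between ball_center and tray_pocket above 0.016 m).
It fails at once if a part on the turntable was disturbed (moved more than 15 mm) (distance of any of buzzer, spreader, dip_socket, standoff from where it was at the start of the episode above 0.015 m).
It also fails if it takes over 54 s, if anything falls off the work surface, if the arm or the gripper's body presses on something with over 40 N, if the wrist force passes 120 N, or if a joint passes its speed limit or range.

## Working session

There is one attempt and no reset: what is moved stays moved. The work goes in short steps, each a Python script; the robot and the scene stay as the last script left them, time stands still between calls to the robot, and variables do not carry over. Pictures are saved under pics/ and viewed, about 8 in all and at most 12, crops included, and the job is handed in when it is done.

```bash
ls; mkdir -p pics; python3 - <<'E'
from plant import ctrl,sensors,optics
import cv2,numpy as np
s=sensors.read_state();print(s['t'],s['eef_pos'],s['grip_width'],ctrl.tcp_to_tips)
for n in("scene","side","wrist"):
    p,d=optics.grab_frame(n);cv2.imwrite(f"pics/{n}0.png",p[...,::-1]);np.savez(f"pics/{n}0.npz",p=p,d=d,pos=s['eef_pos'],rot=s['eef_rot'])
    print(n,optics.camera_params(n))
E
```

```text
pics
0.0 [5.74281836e+02 1.10412783e-01 2.55117967e+02] 85.52390426376311 25.0
scene {'mtx': array([[486.40332233,   0.        , 316.36363375],
       [  0.        , 486.40332233, 204.8334926 ],
       [  0.        ,   0.        ,   1.        ]]), 'R': array([[-0.36843417,  0.92960827, -0.00920502],
       [ 0.66925678,  0.25834989, -0.69667115],
       [-0.64525314, -0.26283798, -0.71733157]]), 't': array([ 174.15648771, -323.72832439, 1399.23215012])}
side {'mtx': array([[397.15963099,   0.        , 321.00113451],
       [  0.        , 397.15963099, 209.2024177 ],
       [  0.        ,   0.        ,   1.        ]]), 'R': array([[ 0.97647883, -0.21512966, -0.01443319],
       [-0.13428571, -0.5544226 , -0.82132997],
       [ 0.16869036,  0.80394951, -0.57027077]]), 't': array([-503.85601631,  126.1098829 ,  938.70203477])}
wrist {'mtx': array([[330.57619134,   0.        , 321.61045963],
       [  0.        , 330.57619134, 200.65816821],
       [  0.        ,   0.        ,   1.        ]]), 'T_tool_cam': array([[-5.28991763e-04, -9.60607499e-01, -2.77908174e-01,
         7.03613975e+01],
       [ 9.99999831e-01, -5.75027496e-04,  8.41430837e-05,
         4.28468898e-01],
       [-2.40633319e-04, -2.77908083e-01,  9.60607641e-01,
        -1.17309163e+02],
       [ 0.00000000e+00,  0.00000000e+00,  0.00000000e+00,
         1.00000000e+00]])}
```

View pics/scene0.png

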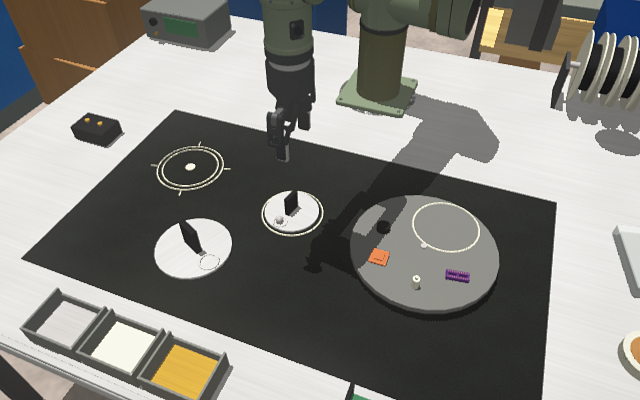

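View pics/side0.png

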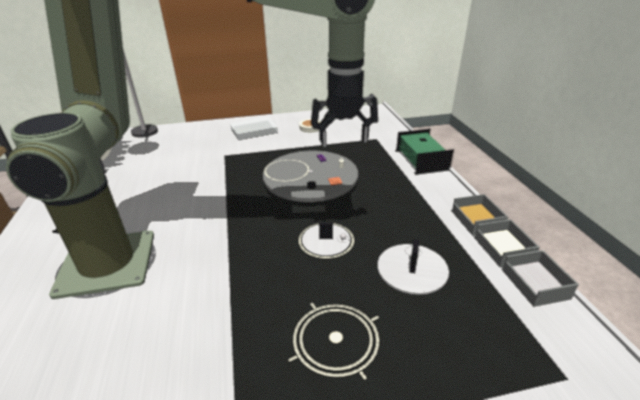

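Scene view: small tray with ball at (292,213), ball at (279,220), on a single ring. The larger ball-less tray at (193,248) is the lookalike. The double-ring mark with ticks is at (190,167), the turntable at (425,252), the empty ring at (446,227). The side view agrees: tray (327,240), mark (336,338), ring (288,171). I choose the smaller tray and check it in the wrist picture.

View pics/wrist0.png

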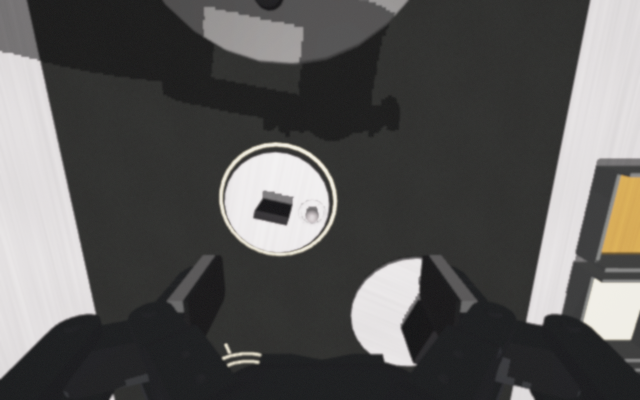

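```bash
cat > h.py <<'E'
import cv2,numpy as np
from plant import ctrl,sensors,optics
def cam(n,pos=None,rot=None):
    c=optics.camera_params(n)
    if n=="wrist":
        T=c["T_tool_cam"];Rw=rot@T[:3,:3];o=rot@T[:3,3]+pos
    else: Rw=c["R"].T;o=-Rw@c["t"]
    return c["mtx"],Rw,o
def ray(C,uv):
    K,Rw,o=C;uv=np.atleast_2d(uv).astype(float)
    d=np.c_[uv,np.ones(len(uv))]@np.linalg.inv(K).T@Rw.T
    return o,d/np.linalg.norm(d,axis=1)[:,None]
def plane(C,uv,z):
    o,d=ray(C,uv);return o+d*((z-o[2])/d[:,2])[:,None]
def tri(Cs,uvs):
    A=np.zeros((3,3));b=np.zeros(3)
    for C,uv in zip(Cs,uvs):
        o,d=ray(C,uv);P=np.eye(3)-np.outer(d[0],d[0]);A+=P;b+=P@o
    return np.linalg.solve(A,b)
def proj(C,X):
    K,Rw,o=C;p=K@(Rw.T@(np.asarray(X,float)-o));return p[:2]/p[2]
def circ(P):
    x,y=P[:,0],P[:,1]
    s=np.linalg.lstsq(np.c_[x,y,np.ones_like(x)],x*x+y*y,rcond=None)[0]
    return s[0]/2,s[1]/2,np.sqrt(s[2]+s[0]**2/4+s[1]**2/4)
def comp(m,seed,r=12):
    "connected component of mask nearest to a pixel"
    n,l,st,ce=cv2.connectedComponentsWithStats(m.astype(np.uint8))
    ys,xs=np.nonzero(l);i=np.argmin((xs-seed[0])**2+(ys-seed[1])**2)
    return l==l[ys[i],xs[i]]
def outer(m):
    c=max(cv2.findContours(m.astype(np.uint8),cv2.RETR_EXTERNAL,cv2.CHAIN_APPROX_NONE)[0],key=len)
    return c[:,0,:].astype(float)
def shot(name,f):
    s=sensors.read_state();p,d=optics.grab_frame(name)
    cv2.imwrite(f"pics/{f}.png",p[...,::-1]);return p,d,cam(name,s["eef_pos"],s["eef_rot"]),s
E
python3 - <<'E'
from h import *
seeds=dict(scene=dict(dot=(190,167),ringG=(157,170),tray=(305,222),empty=(413,222),big=(180,262)),
           side=dict(dot=(336,338),ringG=(294,338),tray=(315,248),empty=(265,170),big=(395,275)))
z=dict(dot=3,ringG=3,tray=8,empty=35,big=8)
cs={};Cs={}
for n in seeds:
    f=np.load(f"pics/{n}0.npz");p=f['p'];C=Cs[n]=cam(n)
    g=p.min(2)
    for k,sd in seeds[n].items():
        m=comp(g>(165 if k=='empty' else 130),sd);o=outer(m)
        e=cv2.fitEllipse(o.astype(np.float32));cs[n,k]=e[0]
        P=plane(C,o,z[k]);print(n,k,m.sum(),np.round(e[0],1),"circle xyr",np.round(circ(P),1))
for k in z: print("tri",k,np.round(tri([Cs['scene'],Cs['side']],[cs['scene',k],cs['side',k]]),1))
E
```

```text
scene dot 53 [189.9 166.2] circle xyr [ 473.9 -328.8   10.9]
scene ringG 98 [179.  171.1] circle xyr [ 474.9 -325.3   80.4]
scene tray 1641 [292.1 213.7] circle xyr [530.7 -33.6  59.8]
scene empty 389 [445.3 227.1] circle xyr [475.1 283.7  68.1]
scene big 3220 [192.1 248.9] circle xyr [ 692.9 -185.1   69.4]
side dot 126 [335.5 336.8] circle xyr [ 472.  -327.5   12.2]
side ringG 643 [335.6 340.3] circle xyr [ 471.6 -328.5   79.7]
side tray 1221 [326.  241.1] circle xyr [518.3 -48.1  58.7]
side empty 17 [266.7 174.5] circle xyr [415.6 269.9  15.7]
side big 2554 [412.9 269.3] circle xyr [ 686.1 -188.4   70.8]
tri dot [ 472.8 -328.5    3. ]
tri ringG [ 481.2 -342.3   -1.3]
tri tray [521.5 -37.5  -4.8]
tri empty [422.3 292.5   3.1]
tri big [ 690.5 -187.7    0. ]
```

Wrist view: the small tray is at (278,200), inside its single ring, with the ball at (312,212) and the fin at (273,208) running roughly along world x. The ball and small size confirm the choice; part of the larger tray shows at (390,312). Next I look from straight above the empty ring and then the tray.

```bash
cat >> h.py <<'E'
def down(yaw):
    "tool down with tool x at yaw"
    c,s=np.cos(yaw),np.sin(yaw);return np.array([[c,s,0],[s,-c,0],[0,0,-1.]])
E
python3 - <<'E'
from h import *
for base in(-.25,np.pi-.25):
    R=down(base)
    for p in([460,-40,180],[530,-40,46],[473,-328,46],[473,-328,180],[475,284,180]):
        print(round(base,2),p,np.round(ctrl.solve_ik(np.array(p,float),R),2))
yaw=-.25;R=down(yaw);off=R@np.array([70.4,0,0])
for i,p in enumerate([[475,284,220],[527,-40,190],[510,-10,190]]):
    q=np.array(p,float)-off;ctrl.move_ptp(q,R)
    pic,d,C,s=shot("wrist",f"w{i+1}");np.savez(f"pics/w{i+1}.npz",p=pic,d=d,pos=s['eef_pos'],rot=s['eef_rot'])
    print(s['t'],s['eef_pos'])
a=[cv2.imread(f"pics/w{i}.png") for i in(1,2,3)]
cv2.imwrite("pics/m1.png",cv2.resize(np.vstack([np.hstack(a[:2]),np.hstack([a[2],a[2]*0])]),(800,500),interpolation=cv2.INTER_AREA))
E
```

```text
-0.25 [460, -40, 180] [-0.27  0.05  1.89 -0.    1.21  1.55]
-0.25 [530, -40, 46] [-0.24  0.39  1.8  -0.    0.95  1.58]
-0.25 [473, -328, 46] [-0.76  0.46  1.69 -0.    0.99  1.06]
-0.25 [473, -328, 180] [-0.76  0.28  1.62 -0.    1.25  1.06]
-0.25 [475, 284, 180] [ 0.38  0.24  1.67 -0.    1.23  2.2 ]
2.89 [460, -40, 180] [-0.27  0.05  1.89 -0.    1.21 -1.6 ]
2.89 [530, -40, 46] [-0.24  0.39  1.8  -0.    0.95 -1.56]
2.89 [473, -328, 46] [-0.76  0.46  1.69 -0.    0.99 -2.08]
2.89 [473, -328, 180] [-0.76  0.28  1.62 -0.    1.25 -2.08]
2.89 [475, 284, 180] [ 0.38  0.24  1.67 -0.    1.23 -0.94]
2.2417 [407.07565121 301.23106489 220.07859678]
3.5417 [458.95150837 -21.98516686 190.12560838]
3.8583 [441.26383565   9.23654415 189.92822778]
```

View pics/m1.png

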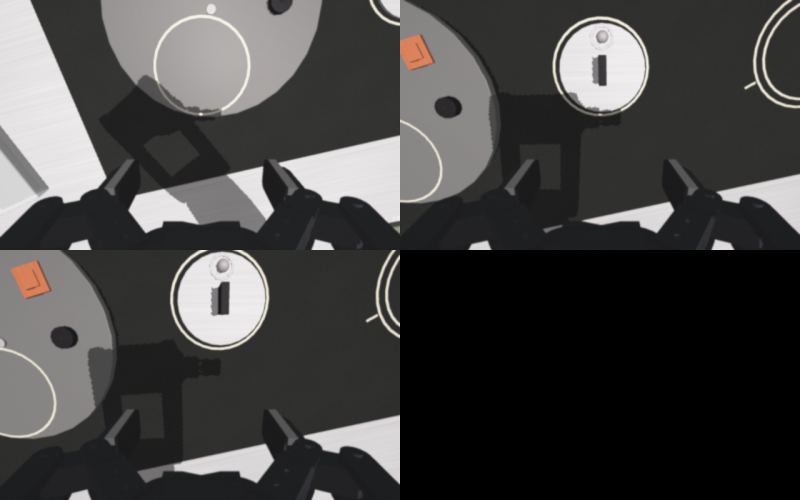

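Montage (scale 1/1.6): the empty ring is at (322,105) in w1. The tray with its fin is at (320,105) in w2 and (352,75) in w3, and the fin runs almost exactly along tool x. Now I measure these.

```bash
python3 - <<'E'
from h import *
F={i:np.load(f"pics/w{i}.npz") for i in(1,2,3)}
C={i:cam("wrist",F[i]['pos'],F[i]['rot']) for i in F}
g={i:F[i]['p'].min(2).astype(int) for i in F}
# empty ring: bright mask, seed on ring left side
m=comp(g[1]>(185),(248,105));o=outer(m);e1=cv2.fitEllipse(o.astype(np.float32))
print("ring w1",m.sum(),np.round(e1[0],1),np.round(circ(plane(C[1],o,35)),1))
print("tri ring scene+w1",np.round(tri([cam("scene"),C[1]],[(445.3,227.1),e1[0]]),1))
fin={};disc={}
for i,ctr in((2,(322,113)),(3,(356,78))):
    m=comp(g[i]<60,ctr);r=cv2.minAreaRect(outer(m).astype(np.float32));fin[i]=r[0]
    b=plane(C[i],cv2.boxPoints(r),55);ed=[b[1]-b[0],b[2]-b[1]];L=max(ed,key=np.linalg.norm)
    print("fin",i,m.sum(),np.round(r[0],1),np.round(r[1],1),np.round(b.mean(0),1),[round(float(np.linalg.norm(x)),1) for x in ed],"yaw",np.round(np.degrees(np.arctan2(L[1],L[0]))%180,1))
    w=comp(cv2.morphologyEx((g[i]>130).astype(np.uint8),cv2.MORPH_OPEN,np.ones((9,9))),(ctr[0]+30,ctr[1]))
    o=outer(w);disc[i]=cv2.fitEllipse(o.astype(np.float32))[0];print("disc",i,np.round(disc[i],1),np.round(circ(plane(C[i],o,8)),1))
print("tri fin",np.round(tri([C[2],C[3]],[fin[2],fin[3]]),1),"disc23",np.round(tri([C[2],C[3]],[disc[2],disc[3]]),1),"disc scene+3",np.round(tri([cam("scene"),C[3]],[(292.1,213.7),disc[3]]),1))
E
```

```text
ring w1 1907 [322.6 103.8] [472.6 283.5  66.3]
tri ring scene+w1 [476.7 283.7  33.7]
fin 2 434 [322.9 112.5] [45.2  9.7] [522.2 -39.1  55. ] [7.1, 32.3] yaw 168.2
disc 2 [323.9 106.3] [523.1 -40.5  58.9]
fin 3 736 [356.5  77. ] [48. 15.] [522.5 -37.   55. ] [10.5, 32.3] yaw 167.9
disc 3 [354.8  77.2] [521.9 -40.3  60. ]
tri fin [522.8 -38.8  43.1] disc23 [525.9 -41.4   2.7] disc scene+3 [525.  -39.7  -2.8]
```

```bash
python3 - <<'E'
from h import *
R=down(-.21);g=np.array([522.5,-40,45.])
def st(l):
    s=sensors.read_state();print(l,round(s['t'],2),np.round(s['eef_pos'],1),"F",np.round(s['force'],1),"w",round(s['grip_width'],1))
ctrl.move_ptp(g+[0,0,60],R)
ctrl.gripper_to(50,60)
print(ctrl.move_l(g,R,vel=80,threshold=8));st("down")
pic,d,C,s=shot("scene","s1");_=shot("side","d1");
ctrl.gripper_to(0,60);st("grip")
a=shot("wrist","w4")[0];b=shot("side","d2")[0];c=shot("scene","s2")[0]
cv2.imwrite("pics/m2.png",np.hstack([cv2.resize(c[150:270,220:380],(533,400)),cv2.resize(a[:,200:440],(240,400))])[...,::-1])
E
```

```text
False
down 5.83 [523.  -40.1  45.3] F [-0.4 -1.5  0. ] w 50.0
grip 6.37 [522.9 -40.1  45.5] F [ 0.4 -0.   2.4] w 9.3
```

View pics/m2.png

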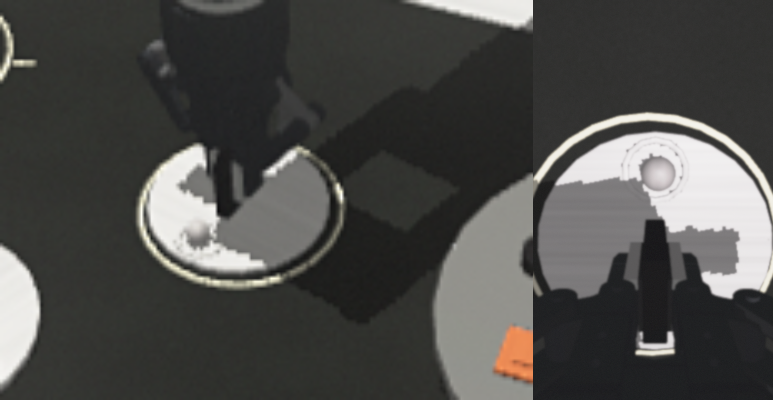

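The fingers hold the fin (width 9.3 mm) and the ball sits in its pocket, at (657,173) in the wrist half. Now I slide the tray.

```bash
python3 - <<'E'
from h import *
def st(l):
    s=sensors.read_state();print(l,round(s['t'],2),np.round(s['eef_pos'],1),"F",np.round(s['force'],1),"w",round(s['grip_width'],1));return s
p=st("pre")['eef_pos'];tgt=np.array([472.8,-328.5,45.2])
ctrl.move_l(p+(tgt-p)*.3,vel=60);st("30%")
ctrl.move_l(tgt,vel=70);st("end");ctrl.hold(.3)
a=shot("wrist","w5")[0];b=shot("side","d3")[0];c=shot("scene","s3")[0]
cv2.imwrite("pics/m3.png",np.vstack([np.hstack([cv2.resize(c[120:220,120:280],(400,250)),cv2.resize(b[280:400,240:432],(400,250))]),cv2.resize(a[:250],(800,312))])[...,::-1])
E
```

```text
pre 6.52 [522.9 -40.1  45.5] F [-0.4 -0.6  4.5] w 9.0
30% 8.13 [ 507.8 -127.    45.4] F [-0.2  1.2  5. ] w 9.7
end 11.21 [ 472.7 -328.    45.5] F [0.8 3.8 8. ] w 9.2
```

View pics/m3.png

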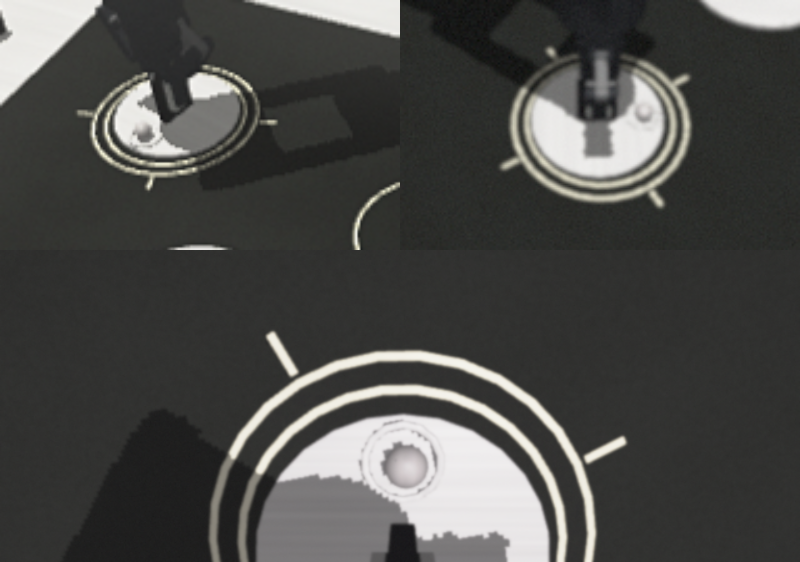

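The tray is visibly concentric inside the double rings in all three views, with the ball in its pocket. A quick numeric check, during the rest.

```bash
python3 - <<'E'
from h import *
ctrl.hold(1.0)
a,d,C,s=shot("wrist","w6");print(s['t'],s['force'])
g=a.min(2).astype(int)
top=lambda P:P
ring=comp(g>150,(322,80+3));P=outer(ring);P=P[P[:,1]<190]  # outer ring component
# columns scan: first bright pixel from above = outer ring; next run = inner ring; next run(>=80) = disc
o1,o2,dd=[],[],[]
for u in range(250,400,4):
    col=g[:,u]>90;e=np.flatnonzero(np.diff(col.astype(int))==1)+1
    e=[v for v in e if v>70]
    if len(e)>=3:o1.append((u,e[0]));o2.append((u,e[1]));dd.append((u,e[2]))
def fixr(P,r):
    from scipy.optimize import least_squares
    return least_squares(lambda c:np.hypot(P[:,0]-c[0],P[:,1]-c[1])-r,P[:,:2].mean(0)-[r,0],loss='soft_l1').x
for n,l,z,r in(("outer",o1,3,80),("inner",o2,3,68),("tray",dd,8,60)):print(n,len(l),np.round(fixr(plane(C,np.array(l),z),r),1))
E
```

```text
12.6583 [0.3495547 4.0009556 7.8570303]
outer 38 [ 474.7 -328.4]
inner 38 [ 474.7 -328.3]
tray 38 [ 472.1 -328. ]
```

Tray against mark is off by about 2.6 mm, well within 15 mm, and it rested over 1 s. Now lift and carry.

```bash
python3 - <<'E'
from h import *
def st(l):
    s=sensors.read_state();print(l,round(s['t'],2),np.round(s['eef_pos'],1),"F",np.round(s['force'],1),"M",np.round(s['wrist_torque'],2),"w",round(s['grip_width'],1));return s
p=st("rest")['eef_pos']
ctrl.move_l([p[0],p[1],85],vel=40);st("lift");ctrl.move_l([p[0],p[1],177],vel=70);st("up")
ctrl.move_l([474,-20,177],vel=100);st("mid")
ctrl.move_l([474.5,283.6,177],vel=90);ctrl.hold(.5);st("over")
a=shot("wrist","w7")[0];b=shot("side","d4")[0];c=shot("scene","s4")[0]
cv2.imwrite("pics/m4.png",np.vstack([np.hstack([cv2.resize(c[100:325,320:680-40],(400,281)),cv2.resize(b[70:220,220:420],(400,281))]),cv2.resize(a[:250],(800,312))])[...,::-1])
E
```

```text
rest 12.71 [ 472.7 -327.9   45.5] F [0.5 4.4 7.8] M [ 0.61 -0.2  -0.04] w 9.2
lift 13.85 [ 472.4 -327.7   84.7] F [ 0.1 -0.3 -2.1] M [-0.01  0.03  0.04] w 9.0
up 15.32 [ 472.3 -327.6  176.3] F [-0.4  0.3 -3.3] M [-0.02  0.    0.04] w 9.3
mid 18.54 [474.  -20.2 177. ] F [-0.2  0.  -2.5] M [-0.01  0.04 -0.01] w 9.6
over 22.57 [474.5 283.6 177. ] F [ 0.6  0.2 -1.9] M [0.06 0.04 0.01] w 9.2
```

View pics/m4.png

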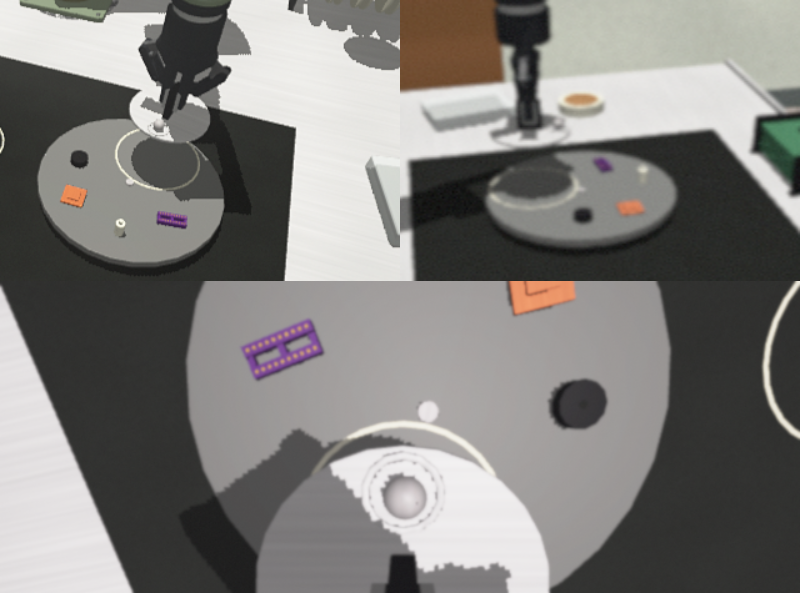

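The tray hangs level: it and the ball sit at the same wrist pixels as when it rested on the mat. It is over the empty ring and the parts are untouched. I check the ring centre and tray height once more, then hand in if they agree.

```bash
python3 - <<'E'
from h import *
from scipy.optimize import least_squares
a,d,C,s=shot("wrist","w8");g=a.min(2).astype(int)
pts=[]
for u in range(262,384,3):
    col=g[95:,u] if False else g[:,u]
    if 332<u<352: continue   # skip axle dot
    e=[v for v in np.flatnonzero(np.diff((col>165).astype(int))==1)+1 if 100<v<160]
    if e:pts.append((u,e[0]))
P=plane(C,np.array(pts),35)
r=least_squares(lambda c:np.hypot(P[:,0]-c[0],P[:,1]-c[1])-68,[475,284],loss='soft_l1')
print("ring",len(pts),np.round(r.x,1),"cost",round(r.cost,1))
# tray height: depth on the lit disc part
uv=np.array([(u,v) for u in range(360,420,6) for v in range(190,215,6)])
K,Rw,o=C;Z=np.array([d[v,u] for u,v in uv]);X=(np.c_[uv,np.ones(len(uv))]@np.linalg.inv(K).T*Z[:,None])@Rw.T+o
X=X[(Z>0)&(X[:,2]>110)];c=np.linalg.lstsq(np.c_[X[:,:2],np.ones(len(X))],X[:,2],rcond=None)[0]
print("disc top z",np.round(np.median(X[:,2]),1),len(X),"slope",np.round(c[:2],3),"tcp",np.round(s['eef_pos'],1))
if np.hypot(*(r.x-s['eef_pos'][:2]))<10 and 120<np.median(X[:,2])<160:
    ctrl.hold(.5);ctrl.finish_job();print("handed in",sensors.read_state()['t'])
E
```

```text
ring 34 [475.  270.9] cost 84.5
disc top z 139.2 49 slope [-0.005 -0.014] tcp [474.5 283.6 177. ]
```

Height and level are good, but the ring fit is poor (cost 84), so nothing was handed in. It probably mixed in tray-edge or shadow pixels, so I look at the points.

```bash
python3 - <<'E'
from h import *
from scipy.optimize import least_squares
s=sensors.read_state();C=cam("wrist",s['eef_pos'],s['eef_rot'])
g=cv2.imread("pics/w8.png").min(2).astype(int)
m=comp((g>165)&(np.arange(400)[:,None]<160),(322,114));print(m.sum(),[(u,int(np.flatnonzero(m[:,u])[0])) for u in range(250,400,10) if m[:,u].any()])
o=np.array([(u,np.flatnonzero(m[:,u])[0]) for u in range(282,390,3) if m[:,u].any()])
P=plane(C,o,35);r=least_squares(lambda c:np.hypot(P[:,0]-c[0],P[:,1]-c[1])-68,[475,284],loss='soft_l1');print("ring",np.round(r.x,1),round(r.cost,2))
# same ring in the scene view, before vs now: turntable turned?
p0=cv2.imread("pics/scene0.png").astype(int);p1=cv2.imread("pics/s4.png").astype(int)
hsv=lambda p:cv2.cvtColor(p.astype(np.uint8),cv2.COLOR_BGR2HSV)
for n,lo,hi in(("spreader",(5,120,120),(18,255,255)),("dip",(130,80,40),(160,255,255))):
    for p in(p0,p1):
        k=cv2.inRange(hsv(p),lo,hi);k[:190]=0;k[300:]=0;k[:,:350]=0;k[:,500:]=0;print(n,np.round(np.argwhere(k).mean(0)[::-1],1))
E
```

```text
5039 [(270, 144), (280, 122), (290, 117), (300, 114), (310, 111), (320, 110), (330, 80), (340, 76), (350, 75), (360, 95), (370, 124), (380, 133), (390, 144)]
ring [474.4 280.5] 303.8
spreader [379.  256.6]
spreader [379.  256.6]
dip [457.1 275.8]
dip [457.1 275.8]
```

```bash
python3 - <<'E'
from h import *
from scipy.optimize import least_squares
s=sensors.read_state();C=cam("wrist",s['eef_pos'],s['eef_rot'])
o=np.array([(290,117),(300,114),(310,111),(320,110),(370,124),(380,133),(390,144)])
P=plane(C,o,35);f=lambda c:np.hypot(P[:,0]-c[0],P[:,1]-c[1])-68
r=least_squares(f,[475,284]);print("ring",np.round(r.x,1),np.round(r.fun,1),"tcp",np.round(s['eef_pos'],1))
if np.hypot(*(r.x-s['eef_pos'][:2]))<10 and max(abs(r.fun))<3:
    ctrl.hold(.3);ctrl.finish_job();print("handed in",sensors.read_state()['t'])
E
```

```text
ring [473.5 283.1] [-0.2 -0.4  0.2  0.3  0.4 -0.3 -0.2] tcp [474.5 283.6 177. ]
the job is handed in; nothing more can be done
the job is handed in; nothing more can be done
```

I slid the small tray (the one with the ball) along the mat to the double-ring mark, let it rest there, lifted it, carried it over the empty ring and handed the job in while still holding it. `finish_job` gives no verdict, so the final result isn't confirmed.

- **Grounding:** the tray was about 2.6 mm off the mark's centre and rested there for about 1.5 s.
- **Final hold:** the tool sits within about 1 mm of the ring's middle. The tray's underside is about 99 mm above the turntable (disc top at z = 139 mm), with a tilt of about 0.015 rad. In the last picture I viewed, the ball was in its pocket. The spreader and socket had not moved by a pixel in the scene view. The buzzer and standoff I judged only by eye.
- **Time:** the handover came at about 23–24 s of the 54 s allowed.

**Checks that disagreed:**
- Two quick fits of the ring from the wrist camera were up to 13 mm off with large residuals, because pixels from the turntable's centre dot got mixed in. After I removed those by hand, the fit had residuals under 0.5 mm and agreed with the earlier views.
- The first height estimates from two views were rough (fin top 43 mm against 55 mm stated, disc about 5–13 mm too low). I used the stated heights for the grasp, and the pictures confirmed it.

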